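# Fetch the ring vise from behind the tall things

## Task

The small steel vise with the ring in its jaws stands at the back of the wooden storage board, hemmed in by the jar, the square case and the ring mandrel. First stand all three of those on the grey side pad while the vise stays put, then set the vise down in the round black stand, inside its rim; last, put the jar, the case and the mandrel each back upright on the very spot of the board where it stood. Knock nothing over, and leave the little tin and the ring box on the board where they are.

Things in the scene. Friction and masses are not known exactly. Their poses are not given: they have to be found in the camera images.
- vise: The thing to fetch: low round dark-steel block, 48 mm diameter, 34 mm high, about 0.4 kg; on top two small jaws (36 x 30 mm, to 46 mm above the underside) with an upright gold-coloured ring (to 60 mm). Grip it round the cylinder, 11 to 34 mm above the underside. It starts at the back (+x) of the board, about 47 mm before the rail. Origin: centre of its underside, z up.
- jar: In the way: tall round jar of amber glass with a paper band and a black cap, 44 mm diameter all the way up (cap included), 135 mm high, about 0.22 kg, closed. Origin: centre of its underside, z up.
- case: In the way: tall square aluminium case, 44 x 44 mm (sides along its x and y), 130 mm high, about 0.2 kg, closed. Origin: centre of its underside, z up.
- mandrel: In the way: ring mandrel, a slim upright steel taper on a round dark wooden foot 54 mm in diameter and 16 mm high. The taper is 25 mm thick just above the foot and 16 mm at the top, 140 mm above the underside; about 0.25 kg. Origin: centre of its underside, z up.
- board: Fixed wooden board, 200 (its x) x 260 mm (its y), top at z = 10 mm, with a rail 18 mm thick along the back (+x) edge, its top at z = 40 mm. Flush grey 60 mm discs mark places at board (x, y) = (-40, 0), (0, 78), (0, -78) mm, for the tall things, and (35, 0) for the vise. Each thing starts within 6 mm of a disc centre; which tall one stands where varies. Origin: centre of its underside.
- pad: The side area: fixed flat grey pad with a dark edge, 300 mm (its x) x 140 mm (its y), 6 mm thick, left or right of the board. Origin: centre of its underside, on the table.
- stand: Where the vise goes: fixed low round black rubber stand, 92 mm diameter, floor 4 mm above the table, raised rim (inner diameter 68 mm, top 9 mm above the table), on the other side of the board from the pad. Origin: centre of its underside, on the table. A small blue dish and a graver lie beyond it (+x), a brush before it.
- tin: Bystander: small round steel tin with lid, 31 mm diameter, 24 mm high, at the back left of the board, to be left alone. Origin: centre of its underside, z up.
- ringbox: Bystander: small white square ring box, 30 x 30 x 24 mm, at the back right of the board, to be left alone. Origin: centre of its underside, z up.
Not all that is in view belongs to the job. Leave any blue or yellow look-alike of the mandrel alone. Leave any blue look-alike of the vise alone.

How it is judged (in metres and radians):
On the way, in this order (a step that is already met when the one before it is completed fails the run):
1. the jar, the case and the mandrel all stand upright and released on the pad, and the vise has not been shifted from its place (within 30 mm) (x of jar in the frame of pad between -0.15 and 0.15 m and y of jar in the frame of pad between -0.07 and 0.07 m and z of jar in the frame of pad between 0.003 and 0.01 m and linear speed of each of jar, case, mandrel below 0.03 m/s and angle between each of jar, case, mandrel's own z axis and vertical below 0.12 rad and contact force between the fingers and jar below 0.2 N and x of case in the frame of pad between -0.15 and 0.15 m and y of case in the frame of pad between -0.07 and 0.07 m and z of case in the frame of pad between 0.003 and 0.01 m and contact force between the fingers and case below 0.2 N and x of mandrel in the frame of pad between -0.15 and 0.15 m and y of mandrel in the frame of pad between -0.07 and 0.07 m and z of mandrel in the frame of pad between 0.003 and 0.01 m and contact force between the fingers and mandrel below 0.2 N and distance of vise from where it was at the start of the episode below 0.03 m), for 0.2 s.
2. the vise stands upright and released in the stand, inside its rim (horizontal distance between vise and stand below 0.013 m and z of vise in the frame of stand between 0.001 and 0.007 m and linear speed of vise below 0.03 m/s and angle between vise's own z axis and vertical below 0.12 rad and contact force between the fingers and vise below 0.2 N), for 0.2 s.
At the end, for the whole second after the job is handed in: The vise stands upright on the floor of the stand inside its rim (centres within 13 mm); the jar, the case and the mandrel stand upright, each within 15 mm of where it stood at the start; the tin and the ring box are within 20 mm of their starting places; all released and at rest (all of step 2 and distance of each of jar, case, mandrel from where it was at the start of the episode below 0.015 m and linear speed of each of jar, case, mandrel below 0.03 m/s and angle between each of jar, case, mandrel's own z axis and vertical below 0.12 rad and contact force between the fingers and jar below 0.2 N and contact force between the fingers and case below 0.2 N and contact force between the fingers and mandrel below 0.2 N and distance of each of tin, ringbox from where it was at the start of the episode below 0.02 m); the robot touches nothing.
It fails at once if the jar, the case, the mandrel or the vise is tipped or knocked over (more than 35 degrees) (angle between any of jar, case, mandrel, vise's own z axis and vertical above 0.61 rad).
It fails at once if the tin or the ring box is shifted by more than 20 mm (distance of any of tin, ringbox from where it was at the start of the episode above 0.02 m).
It also fails if it takes over 131 s, if anything falls off the work surface, if the arm or the gripper's body presses on something with over 40 N, if the wrist force passes 120 N, or if a joint passes its speed limit or range.

## Robot

A 6-joint arm with a two-finger parallel gripper is mounted at the origin on the work surface. World frame = base frame: x ahead of the robot, y to its left, z up, the work surface at z = 0. Lengths are in mm, angles in rad, forces in N, time in s.
With the tool pointing down it reaches from about 275 to 750 mm from the base axis. Payload 10.2 kg.
Tool frame: the origin (TCP) lies at the very end of the fingers, on their centre line; the grasp point (between the pads) lies 19 mm behind it; z points along the fingers, y is the line along which they close (so a half turn about z gives the same grasp; the last joint's range is limited). The gripper opens to 85 mm and grips with 20 to 120 N. Pads are 22 mm wide; open, the fingers measure 114 mm over their backs; the gripper's body (76 mm by 85 mm) begins 54 mm behind the grasp point. The pads swing forward as they close: fully open they stand 13 mm farther back than shut.
Start: joints at [0.878, 0.313, 1.498, -0, 1.331, -0.223], TCP at [237.685, 468.121, 202.094] pointing down, gripper open.
Joint ranges: [-2.94, 2.94], [-0.97, 2.17], [0.19, 2.56], [-1.23, 4.37], [0.02, 3.11], [-2.88, 2.88]. Speed limits (rad/s): [2.39, 2.39, 3.01, 3.14, 3.14, 3.14].

## Interface

Orientations are given as a unit quaternion [w, x, y, z].
In Python, from rig import * gives the robot as it stands. The module is installed in compiled form; this text tells all that it offers.
- The arm moves only by the shell command python3 -m crank 'ROWS' [FORCE]. ROWS is JSON, a list that holds one entry, the list of rows, each a list of 7 numbers: the shift along the tool's x, y, z in units of 25 mm (1.0 is 25 mm), then the turn, a rotation vector about the tool's x, y, z in units of 8 degrees (1.0 is 8 degrees), then the finger opening in mm, from 0 to 85.4. A call has exactly 8 rows; each row shifts and turns the commanded pose from where the row before left it, along the tool's axes as they then stand; what a row does not reach is not made up. A row lasts 1/10 s, in which the tool goes at most 50 mm and 8.59 degrees, less where a joint would pass 70% of its speed; a pose out of reach is approached as far as the arm can. A call is refused whole if a number of a shift passes 1 or a number of a turn 1, either way. A call with a gripper value outside its range is refused whole. The fingers move at their own pace and stop on an object; FORCE is the grip in N (left out, the last holds). Time passes only in rows, so rows that do not move let the fingers close, or fill a call up. It gives the time, the measured TCP pose, the force, the opening and the grip force at its end, in the units of the state.
- sense(): the state, without advancing time (a new reading comes with each control period).
- capture(name): name is "scene" or "top"; returns the picture (400x640x3 uint8, blue, green, red); there is no depth.
- camera_model(name): a dict with "fx", "fy", "cx", "cy" (pixels), "world_from_camera" (4x4, takes a point from camera to world coordinates). Camera axes: x right, y up, looking along -z (the intrinsics and any distortion apply to the point x, -y, -z); pixel columns grow to the right and rows downward; lengths in mm; the calibration is good to about 2 mm. A picture is of the moment at which its call begins. camera_model takes no time and is no camera call.
- finish_job(): hands the job in; it is judged then, once.
The state is a dict: "time_s": time; "joints": joint angles; "dq": joint speeds; "tau": joint torques, N m; "eef_pos": TCP position; "ee_rot": TCP orientation; "force": force on the tool from outside, world axes, zero at the start; "wrist_torque": the same for the moment, N m; "grip_width": opening from 0.0 (shut) to 1.0 (fully open); "grip_force": force on a finger pad.
Only numpy, scipy, OpenCV 4.12 (cv2) and the standard library are available. Lean on these libraries where they do the work, as an engineer would, in place of code of your own. Each camera call takes 0.05 s, during which the arm holds its last target. There are 200 camera calls.

## Working session

There is one attempt and no reset: what is moved stays moved. The work goes in short steps, Python scripts to look and compute and a shell command to move; the robot and the scene stay as the last step left them, time stands still between calls to the robot, and variables do not carry over. Pictures are saved under pics/ and viewed, at most 14 in all, crops included, and the job is handed in when it is done.

```bash
mkdir -p pics; python3 - <<'E'
from rig import *
import cv2
for n in("scene","top"):
    cv2.imwrite(f"pics/{n}0.png",capture(n)); m=camera_model(n); print(n,m)
s=sense(); print(s)
E
```

```text
scene {'fx': 438.5011277930676, 'fy': 438.5011277930676, 'cx': 318.45574442731737, 'cy': 200.94688654951113, 'world_from_camera': array([[ 7.53072509e-01, -5.67002694e-01,  3.33751017e-01,
         9.53908822e+02],
       [ 6.57928224e-01,  6.46281302e-01, -3.86588840e-01,
        -3.96879354e+02],
       [ 3.49987172e-03,  5.10713641e-01,  8.59743757e-01,
         8.98575660e+02],
       [ 0.00000000e+00,  0.00000000e+00,  0.00000000e+00,
         1.00000000e+00]])}
top {'fx': 390.82633924752747, 'fy': 390.82633924752747, 'cx': 321.2382954946428, 'cy': 204.20123904486968, 'world_from_camera': array([[-4.91385412e-04,  9.98620274e-01, -5.25100731e-02,
         5.54721369e+02],
       [-9.99993518e-01, -6.78000127e-04, -3.53613003e-03,
        -9.91494978e+00],
       [-3.56685297e-03,  5.25079951e-02,  9.98614134e-01,
         1.00898269e+03],
       [ 0.00000000e+00,  0.00000000e+00,  0.00000000e+00,
         1.00000000e+00]])}
{'time_s': 0.1, 'joints': array([ 8.77584476e-01,  3.13418674e-01,  1.49835641e+00, -3.24696058e-05,
        1.33100916e+00, -2.23377887e-01]), 'dq': array([ 0.00122369, -0.00023712, -0.00104737, -0.00160416, -0.00016611,
       -0.00032779]), 'tau': array([ 2.55317114e-03, -4.12900794e+01, -2.60144055e+01, -1.25928696e-04,
        2.96684098e-03, -2.32385827e-05]), 'eef_pos': array([237.52226944, 467.89894197, 201.58149299]), 'ee_rot': array([-2.49451549e-04,  2.32758448e-01,  9.72534395e-01, -5.41292035e-04]), 'force': array([ 0.1817483 , -0.68338824, -0.00315556]), 'wrist_torque': array([ 0.03372579, -0.02501888, -0.00113239]), 'grip_force': 0.0, 'grip_width': 1.0013157702176465}
```

View pics/scene0.png

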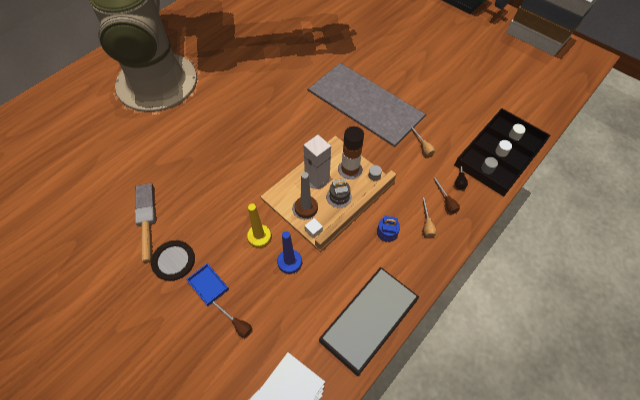

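View pics/top0.png

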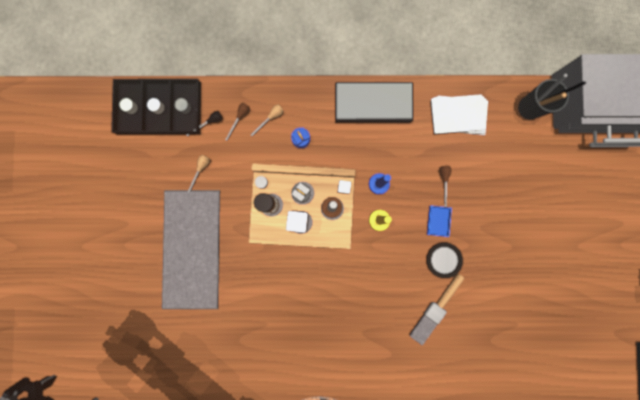

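The scene picture shows the case (317,160), jar (352,150), mandrel (305,195) and vise (340,192) on the board, with blue and yellow look-alikes outside it. In the top picture the jar is at (264,203), case (297,221), mandrel (332,207), vise (302,191), pad (191,250) on the left and stand (444,260).

```bash
python3 - <<'E'
import cv2
a=cv2.imread("pics/top0.png"); b=cv2.imread("pics/scene0.png")
cv2.imwrite("pics/tc.png",cv2.resize(a[158:253,243:363],None,fx=6,fy=6,interpolation=cv2.INTER_CUBIC))
cv2.imwrite("pics/sc.png",cv2.resize(b[122:247,257:402],None,fx=4.8,fy=4.8,interpolation=cv2.INTER_CUBIC))
E
```

```text
(no output)
```

View pics/tc.png

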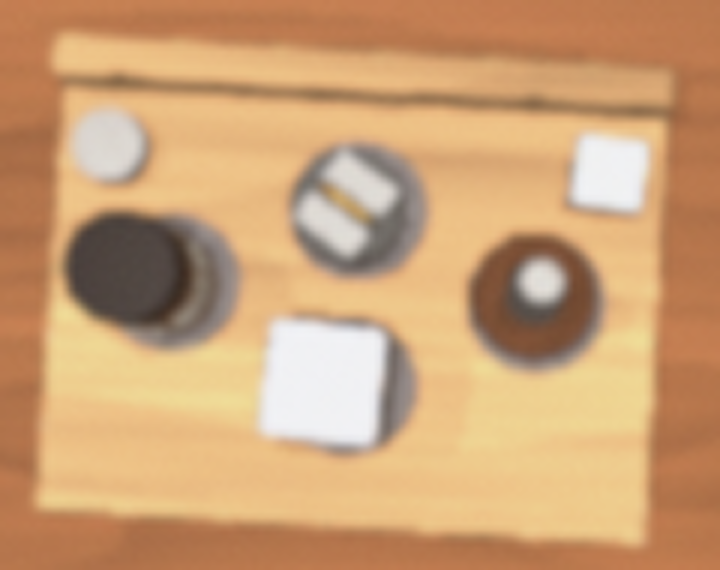

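View pics/sc.png

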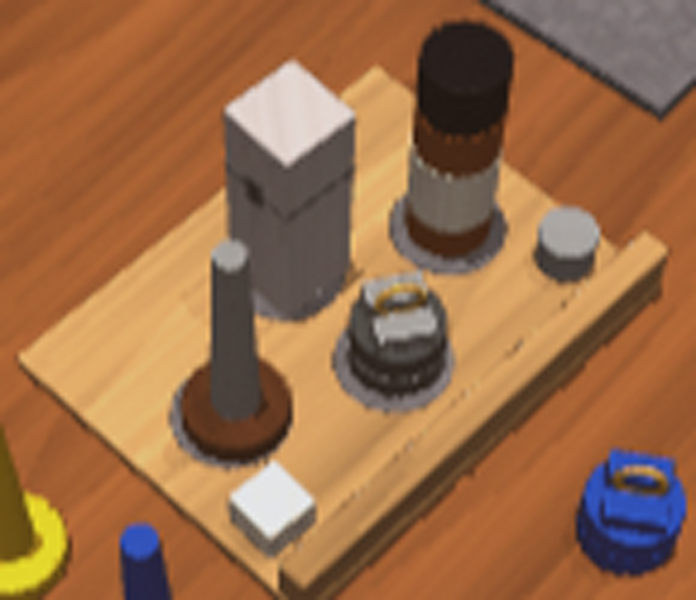

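Crop readings: in the top crop the jar cap is at (127,268), case top (324,382), mandrel tip (541,281) and foot (535,301), vise jaws (347,202). In the scene crop they are the cap (466,60), case top (290,113), tip (231,257) and jaws (400,307).

```bash
cat > h.py <<'E'
from rig import *
import numpy as np, cv2
def ray(n,u,v,z):
    m=camera_model(n);T=m["world_from_camera"]
    d=T[:3,:3]@np.array([(u-m["cx"])/m["fx"],-(v-m["cy"])/m["fy"],-1.]);o=T[:3,3]
    return (o+d*(z-o[2])/d[2])[:2]
def tc(x,y):return (x+.5)/6-.5+243,(y+.5)/6-.5+158
def sc(x,y):return (x+.5)/4.8-.5+257,(y+.5)/4.8-.5+122
E
python3 - <<'E'
from h import *
np.set_printoptions(precision=1,suppress=True)
P=dict(jar=((127,268),(466,60),145),case=((324.5,382),(290.5,113),140),mandtip=((541,281),(231,257),150),vise=((347,202),(400,307),56),tin=((110,145),(569,225),34),box=((610,172),(272,500),34))
for k,(a,b,z) in P.items():
    print(k,ray("top",*tc(*a),z),ray("scene",*sc(*b),z))
print("foot",ray("top",*tc(535,301),26))
for a in [(272,320),(388,322),(378,447),(260,438)]: print("casec",ray("top",*tc(*a),140))
for a in [(293,62),(355,113),(289,165),(226,113)]: print("casec s",ray("scene",*sc(*a),140))
for a in [(37,508),(645,543)]: print("board",ray("top",*tc(*a),10))
for a in [(55,35),(672,68)]: print("rail",ray("top",*tc(*a),40))
t=cv2.imread("pics/top0.png");s=cv2.imread("pics/scene0.png")
for n,im,(x0,x1,y0,y1) in (("top",t,(420,470,238,282)),("scene",s,(148,200,236,284))):
    c=im[y0:y1,x0:x1].astype(int); sat=c.max(2)-c.min(2)
    for nm,mk,z in (("floor",(sat<40)&(c.min(2)>90),4),("dark",c.max(2)<60,9)):
        k,l,st,cen=cv2.connectedComponentsWithStats(mk.astype(np.uint8)); i=1+st[1:,4].argmax()
        cn,_=cv2.findContours((l==i).astype(np.uint8),cv2.RETR_EXTERNAL,cv2.CHAIN_APPROX_NONE)
        e=cv2.fitEllipse(max(cn,key=len)); u,v=e[0][0]+x0,e[0][1]+y0
        print("stand",n,nm,e[1],(u,v),ray(n,u,v,z))
for a in [(164,191),(219,191),(163,308),(218,308)]: print("pad",ray("top",*a,6))
for a in [(379,183),(380,220)]: print("look",ray("top",*a,20))
E
```

```text
jar [604.6 120.5] [607.1 121.8]
case [562.5  47.8] [564.3  48.7]
mandtip [599.4 -32.2] [601.5 -32.4]
vise [636.6  44.4] [636.8  45.1]
tin [662.5 144.7] [660.9 149.9]
box [651.  -64.1] [651.8 -63.9]
foot [597.4 -32.9]
casec [585.5  67.3]
casec [584.7  24.3]
casec [538.5  27.9]
casec [541.8  71.6]
casec s [545.7  71.7]
casec s [586.3  68. ]
casec s [583.1  26.3]
casec s [542.3  29.4]
board [510.3 178.4]
board [495.4 -79.7]
rail [707.8 167.1]
rail [693.7 -89.7]
stand top floor (26.358436584472656, 26.8052978515625) (444.0014362335205, 259.89752197265625) [ 465.  -319.7]
stand top dark (31.777088165283203, 33.43022155761719) (443.96692085266113, 259.7903861999512) [ 465.7 -318.1]
stand scene floor (25.20652198791504, 30.95367431640625) (172.4105339050293, 259.8229351043701) [ 464.6 -319.2]
stand scene dark (37.21500778198242, 43.830894470214844) (172.42687225341797, 260.24938011169434) [ 468.1 -320.3]
pad [641.8 399. ]
pad [641.7 257.1]
pad [343.9 395.4]
pad [344.  255.7]
look [ 660.5 -153.1]
look [ 566.6 -154.9]
```

```bash
python3 -m crank '[[[0,0,0,0,0,-0.84,65],[0,0,0,0,0,-0.84,65],[0,0,0,0,0,-0.84,65],[0,0,0,0,0,-0.84,65],[-0.5,-0.5,0,0,0,0,65],[-1,-1,0,0,0,0,65],[-1,-1,0,0,0,0,65],[-1,-1,0,0,0,0,65]]]' 40; python3 -m crank '[[[-1,-1,0,0,0,0,65],[-1,-1,0,0,0,0,65],[-1,-1,0,0,0,0,65],[-1,-1,0,0,0,0,65],[-1,-1,0,0,0,0,65],[-1,-1,0,0,0,0,65],[-0.5,-0.5,0,0,0,0,65],[0,0,0,0,0,0,65]]]'
```

```text
time_s: 0.9
eef_pos: [325.7, 379.5, 201.8]
ee_rot: [-0.0, 0.0, 1.0, -0.0]
force: [-0.2, 0.6, 0.2]
grip_width: 0.764
grip_force: 0.0
time_s: 1.7
eef_pos: [488.4, 216.7, 201.6]
ee_rot: [-0.0, 0.002, 1.0, -0.0]
force: [-0.7, 0.3, -0.5]
grip_width: 0.759
grip_force: 0.0
```

```bash
python3 -m crank '[[[-0.9,-0.75,0,0,0,0,65],[-1,-0.8,0,0,0,0,65],[-1,-0.8,0,0,0,0,65],[-1,-0.8,0,0,0,0,65],[-0.6,-0.5,0,0,0,0,65],[-0.2,-0.18,0,0,0,0,65],[0,0,0,0,0,0,65],[0,0,0,0,0,0,65]]]'; python3 -c "
from h import *
cv2.imwrite('pics/s1.png',cv2.resize(capture('scene')[60:260,240:440],None,fx=3,fy=3))"
```

```text
time_s: 2.5
eef_pos: [604.1, 123.4, 202.2]
ee_rot: [-0.0, -0.0, 1.0, 0.0]
force: [-0.2, -0.1, 0.4]
grip_width: 0.764
grip_force: 0.0
```

View pics/s1.png

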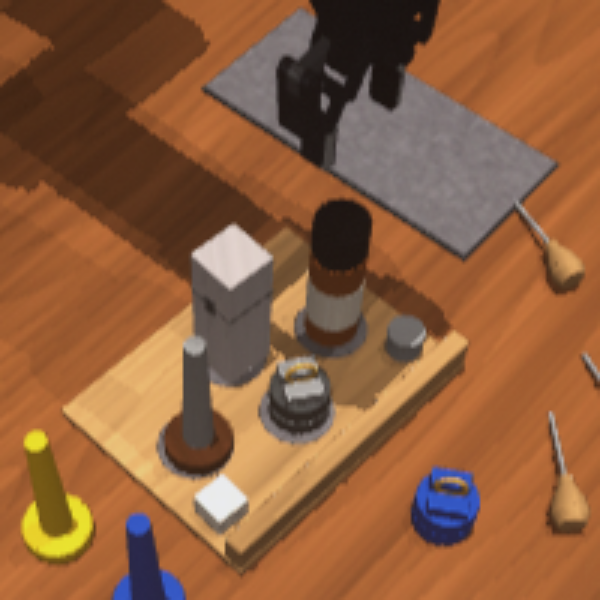

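The picture shows the fingers (about (305,110) and (385,85)) standing above the jar with the board scene undisturbed. I'll lower and grip.

```bash
python3 -m crank '[[[-0.08,-0.1,0.4,0,0,0,65],[0,0,0.8,0,0,0,65],[0,0,0.9,0,0,0,65],[0,0,0.9,0,0,0,65],[0,0,0.8,0,0,0,65],[0,0,0.4,0,0,0,65],[0,0,0.08,0,0,0,65],[0,0,0,0,0,0,65]]]'; python3 -m crank '[[[0,0,0,0,0,0,55],[0,0,0,0,0,0,50],[0,0,0,0,0,0,46],[0,0,0,0,0,0,42],[0,0,0,0,0,0,38],[0,0,0,0,0,0,36],[0,0,0,0,0,0,36],[0,0,0,0,0,0,36]]]' 40
```

```text
time_s: 3.35
eef_pos: [607.1, 119.8, 95.5]
ee_rot: [0.0, 0.0, 1.0, 0.0]
force: [0.3, 0.1, 1.0]
grip_width: 0.765
grip_force: 0.0
time_s: 4.15
eef_pos: [607.4, 119.9, 95.9]
ee_rot: [0.001, 0.0, 1.0, 0.0]
force: [0.1, 1.3, 6.1]
grip_width: 0.5
grip_force: 39.8
```

```bash
python3 -m crank '[[[0,0,-0.3,0,0,0,36],[0,0,-0.7,0,0,0,36],[0,0,-0.9,0,0,0,36],[0,0,-0.9,0,0,0,36],[0,0,-0.5,0,0,0,36],[0,0.3,0,0,0,0,36],[0,0.6,0,0,0,0,36],[0,0.9,0,0,0,0,36]]]'; python3 -m crank '[[[0,1,0,0,0,0,36],[0,1,0,0,0,0,36],[0,1,0,0,0,0,36],[0,1,0,0,0,0,36],[0,1,0,0,0,0,36],[0,0.9,0,0,0,0,36],[0,0.5,0,0,0,0,36],[0,0.1,0,0,0,0,36]]]'
```

```text
time_s: 4.95
eef_pos: [606.4, 165.4, 176.0]
ee_rot: [-0.001, 0.001, 1.0, -0.0]
force: [-0.4, -0.6, -2.2]
grip_width: 0.498
grip_force: 41.0
time_s: 5.75
eef_pos: [606.2, 328.8, 176.1]
ee_rot: [-0.001, -0.001, 1.0, -0.0]
force: [0.8, -0.6, -3.3]
grip_width: 0.495
grip_force: 41.0
```

```bash
python3 -m crank '[[[0,0,0.4,0,0,0,36],[0,0,0.8,0,0,0,36],[0,0,0.8,0,0,0,36],[0,0,0.7,0,0,0,36],[0,0,0.4,0,0,0,36],[0,0,0.2,0,0,0,36],[0,0,0.05,0,0,0,36],[0,0,0,0,0,0,36]]]'; python3 -m crank '[[[0,0,0,0,0,0,46],[0,0,0,0,0,0,50],[0,0,0,0,0,0,56],[0,0,0,0,0,0,65],[0,0,0,0,0,0,65],[0,0,-0.5,0,0,0,65],[0,0,-1,0,0,0,65],[0,0,-1,0,0,0,65]]]'
```

```text
time_s: 6.55
eef_pos: [607.4, 327.0, 94.5]
ee_rot: [0.001, 0.0, 1.0, 0.0]
force: [-0.4, -0.5, -2.8]
grip_width: 0.5
grip_force: 41.1
time_s: 7.35
eef_pos: [607.0, 327.1, 158.0]
ee_rot: [0.0, 0.0, 1.0, 0.0]
force: [-0.8, -0.5, -0.1]
grip_width: 0.76
grip_force: 0.0
```

```bash
python3 -m crank '[[[0,0,-0.9,0,0,0,65],[0,0,-0.8,0,0,0,65],[0.2,-0.8,0,0,0,0,65],[0.2,-1,0,0,0,0,65],[0.2,-1,0,0,0,0,65],[0.2,-1,0,0,0,0,65],[0.2,-1,0,0,0,0,65],[0.2,-1,0,0,0,0,65]]]'; python3 -m crank '[[[0.2,-1,0,0,0,0,65],[0.2,-1,0,0,0,0,65],[0.14,-1,0,0,0,0,65],[0,-1,0,0,0,0,65],[0,-0.8,0,0,0,0,65],[0,-0.4,0,0,0,0.56,65],[0,-0.16,0,0,0,0,65],[0,0,0,0,0,0,65]]]'
```

```text
time_s: 8.15
eef_pos: [576.8, 181.2, 200.0]
ee_rot: [0.001, 0.0, 1.0, 0.0]
force: [-0.7, 0.4, -0.2]
grip_width: 0.76
grip_force: 0.0
time_s: 8.95
eef_pos: [563.2, 48.0, 199.5]
ee_rot: [0.0, 0.039, 0.999, -0.0]
force: [0.1, 1.0, 0.6]
grip_width: 0.76
grip_force: 0.0
```

```bash
python3 -m crank '[[[0,0,0.5,0,0,0,65],[0,0,0.9,0,0,0,65],[0,0,0.9,0,0,0,65],[0,0,0.9,0,0,0,65],[0,0,0.7,0,0,0,65],[0,0,0.4,0,0,0,65],[0,0,0.08,0,0,0,65],[0,0,0,0,0,0,65]]]'; python3 -m crank '[[[0,0,0,0,0,0,55],[0,0,0,0,0,0,50],[0,0,0,0,0,0,46],[0,0,0,0,0,0,42],[0,0,0,0,0,0,38],[0,0,0,0,0,0,36],[0,0,0,0,0,0,36],[0,0,0,0,0,0,36]]]' 40
```

```text
time_s: 9.75
eef_pos: [563.2, 48.4, 89.5]
ee_rot: [0.0, 0.039, 0.999, -0.0]
force: [-1.0, -1.1, 0.1]
grip_width: 0.761
grip_force: 0.0
time_s: 10.55
eef_pos: [563.5, 48.3, 90.1]
ee_rot: [0.001, 0.039, 0.999, 0.0]
force: [-0.6, 1.1, 6.0]
grip_width: 0.506
grip_force: 40.9
```

```bash
python3 -m crank '[[[0,0,-0.4,0,0,0,36],[0,0,-0.8,0,0,0,36],[0,0,-0.9,0,0,0,36],[0,0,-0.8,0,0,0,36],[0,0,-0.4,0,0,0,36],[0.11,0.3,0,0,0,0,36],[0.3,0.7,0,0,0,0,36],[0.3,1,0,0,0,0,36]]]'; python3 -m crank '[[[0.3,1,0,0,0,0,36],[0.3,1,0,0,0,0,36],[0.3,1,0,0,0,0,36],[0.3,1,0,0,0,0,36],[0.3,1,0,0,0,0,36],[0.3,1,0,0,0,0,36],[0.3,1,0,0,0,0,36],[0.3,1,0,0,0,0,36]]]';  python3 -m crank '[[[0.3,0.6,0,0,0,0,36],[0,0.3,0,0,0,0,36],[0,0.03,0,0,0,0,36],[0,0,0.4,0,0,0,36],[0,0,0.8,0,0,0,36],[0,0,0.9,0,0,0,36],[0,0,0.8,0,0,0,36],[0,0,0.4,0,0,0,36]]]'
```

```text
time_s: 11.35
eef_pos: [548.4, 99.7, 170.5]
ee_rot: [-0.001, 0.04, 0.999, -0.0]
force: [0.5, -0.6, -1.5]
grip_width: 0.506
grip_force: 41.2
time_s: 12.15
eef_pos: [504.0, 304.8, 170.4]
ee_rot: [-0.001, 0.039, 0.999, -0.0]
force: [0.7, 0.2, -2.5]
grip_width: 0.503
grip_force: 41.2
time_s: 12.95
eef_pos: [499.0, 325.9, 86.9]
ee_rot: [-0.002, 0.04, 0.999, -0.001]
force: [-0.5, 0.8, -1.7]
grip_width: 0.506
grip_force: 41.2
```

```bash
python3 -m crank '[[[0,0,0.02,0,0,0,36],[0,0,0,0,0,0,46],[0,0,0,0,0,0,50],[0,0,0,0,0,0,56],[0,0,0,0,0,0,65],[0,0,0,0,0,0,65],[0,0,-0.5,0,0,0,65],[0,0,-1,0,0,0,65]]]'; python3 -m crank '[[[0,0,-1,0,0,0,65],[0,0,-1,0,0,0,65],[0,0,-1,0,0,-0.56,65],[-0.3,-0.7,0,0,0,0,65],[-0.3,-1,0,0,0,0,65],[-0.3,-1,0,0,0,0,65],[-0.3,-1,0,0,0,0,65],[-0.3,-1,0,0,0,0,65]]]'; python3 -m crank '[[[-0.3,-1,0,0,0,0,65],[-0.3,-1,0,0,0,0,65],[-0.3,-1,0,0,0,0,65],[-0.3,-1,0,0,0,0,65],[-0.3,-1,0,0,0,0,65],[-0.3,-1,0,0,0,0,65],[-0.3,-1,0,0,0,0,65],[-0.3,-1,0,0,0,0,65]]]'
```

```text
time_s: 13.75
eef_pos: [498.9, 327.0, 126.0]
ee_rot: [-0.001, 0.039, 0.999, -0.001]
force: [-0.6, -0.2, 0.4]
grip_width: 0.766
grip_force: 0.0
time_s: 14.55
eef_pos: [537.3, 208.8, 202.5]
ee_rot: [0.001, 0.0, 1.0, 0.0]
force: [0.6, -0.3, -0.3]
grip_width: 0.761
grip_force: 0.0
time_s: 15.35
eef_pos: [597.2, 8.7, 202.5]
ee_rot: [0.001, 0.0, 1.0, -0.0]
force: [-0.1, 0.9, -0.2]
grip_width: 0.761
grip_force: 0.0
```

```bash
python3 -m crank '[[[-0.08,-0.7,0,0,0,0,55],[0,-0.7,0,0,0,0,50],[0,-0.25,0,0,0,0,50],[0,0,0,0,0,0,50],[0,0,0.4,0,0,0,50],[0,0,0.8,0,0,0,50],[0,0,0.9,0,0,0,50],[0,0,0.9,0,0,0,50]]]'; python3 -m crank '[[[0,0,0.9,0,0,0,50],[0,0,0.5,0,0,0,50],[0,0,0.18,0,0,0,50],[0,0,0,0,0,0,40],[0,0,0,0,0,0,32],[0,0,0,0,0,0,26],[0,0,0,0,0,0,22],[0,0,0,0,0,0,18]]]' 40;python3 -m crank '[[[0,0,0,0,0,0,14],[0,0,0,0,0,0,10],[0,0,0,0,0,0,8],[0,0,0,0,0,0,8],[0,0,0,0,0,0,8],[0,0,0,0,0,0,8],[0,0,0,0,0,0,8],[0,0,0,0,0,0,8]]]'
```

```text
time_s: 16.15
eef_pos: [598.5, -30.4, 124.9]
ee_rot: [-0.0, -0.0, 1.0, 0.0]
force: [0.0, -0.3, -0.2]
grip_width: 0.585
grip_force: 0.0
time_s: 16.95
eef_pos: [599.2, -31.7, 87.4]
ee_rot: [0.0, 0.0, 1.0, -0.0]
force: [-0.3, -1.0, 1.9]
grip_width: 0.21
grip_force: 1.7
time_s: 17.75
eef_pos: [599.2, -31.8, 87.5]
ee_rot: [0.001, 0.0, 1.0, -0.0]
force: [-1.9, -1.6, 5.1]
grip_width: 0.187
grip_force: 39.5
```

```bash
python3 -m crank '[[[0,0,0,0,0,0,6],[0,0,-0.2,0,0,0,6],[0,0,-0.4,0,0,0,6],[0,0,-0.4,0,0,0,6],[0,0,0,0,0,0,6],[0,0,0,0,0,0,6],[0,0,0,0,0,0,6],[0,0,0,0,0,0,6]]]' 60; python3 -c "
from h import *
cv2.imwrite('pics/s2.png',cv2.resize(capture('scene')[50:250,240:440],None,fx=3,fy=3))"
```

```text
time_s: 18.55
eef_pos: [598.7, -31.5, 111.4]
ee_rot: [-0.0, 0.0, 1.0, 0.0]
force: [0.3, 0.0, -3.5]
grip_width: 0.187
grip_force: 58.8
```

View pics/s2.png

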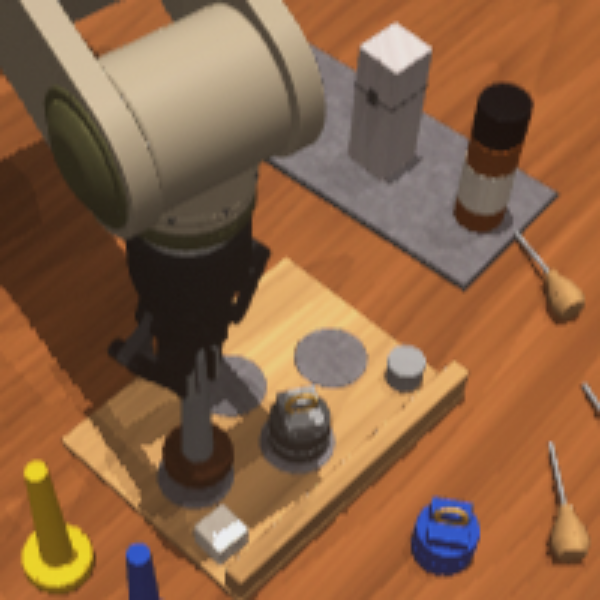

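The jar (485,160) and case (390,105) stand on the pad, and the mandrel (197,440) is lifted upright in the fingers. The vise (300,425) is unmoved.

```bash
python3 -m crank '[[[0,0,-0.4,0,0,0,6],[0,0,-0.8,0,0,0,6],[0,0,-0.8,0,0,0,6],[0,0,-0.4,0,0,0,6],[0.2,0.3,0,0,0,0,6],[0.4,0.7,0,0,0,0,6],[0.5,0.9,0,0,0,0,6],[0.5,0.9,0,0,0,0,6]]]'; python3 -m crank '[[[0.5,0.9,0,0,0,0,6],[0.5,0.9,0,0,0,0,6],[0.5,0.9,0,0,0,0,6],[0.5,0.9,0,0,0,0,6],[0.5,0.9,0,0,0,0,6],[0.5,0.9,0,0,0,0,6],[0.5,0.9,0,0,0,0,6],[0.5,0.9,0,0,0,0,6]]]';  python3 -m crank '[[[0.5,0.9,0,0,0,0,6],[0.5,0.9,0,0,0,0,6],[0.5,0.9,0,0,0,0,6],[0.5,0.9,0,0,0,0,6],[0.3,0.6,0,0,0,0,6],[0.05,0.14,0,0,0,0,6],[0,0,0,0,0,0,6],[0,0,0,0,0,0,6]]]'
```

```text
time_s: 19.4
eef_pos: [557.6, 39.7, 170.7]
ee_rot: [-0.001, 0.0, 1.0, 0.0]
force: [0.1, -0.3, -3.6]
grip_width: 0.183
grip_force: 58.8
time_s: 20.2
eef_pos: [457.4, 219.6, 171.0]
ee_rot: [-0.001, 0.0, 1.0, -0.0]
force: [0.6, 0.7, -3.8]
grip_width: 0.18
grip_force: 58.8
time_s: 21.0
eef_pos: [400.5, 326.5, 171.5]
ee_rot: [-0.0, 0.001, 1.0, -0.0]
force: [0.2, -0.7, -3.4]
grip_width: 0.181
grip_force: 58.8
```

```bash
python3 -m crank '[[[0,0,0.4,0,0,0,6],[0,0,0.8,0,0,0,6],[0,0,0.8,0,0,0,6],[0,0,0.7,0,0,0,6],[0,0,0.4,0,0,0,6],[0,0,0.25,0,0,0,6],[0,0,0.13,0,0,0,6],[0,0,0,0,0,0,6]]]'; python3 -m crank '[[[0,0,0,0,0,0,16],[0,0,0,0,0,0,19],[0,0,0,0,0,0,24],[0,0,0,0,0,0,32],[0,0,0,0,0,0,45],[0,0,0,0,0,0,55],[0,0,0,0,0,0,55],[0,0,0,0,0,0,55]]]'; python3 -m crank '[[[0,0,-0.4,0,0,0,65],[0,0,-0.9,0,0,0,65],[0,0,-1,0,0,0,65],[0,0,-1,0,0,0,65],[0,0,-1,0,0,0,65],[0,0,-0.4,0,0,0,65],[-0.5,-0.6,0,0,0,0,65],[-0.8,-0.9,0,0,0,0,65]]]'; python3 -c "
from h import *
cv2.imwrite('pics/s3.png',capture('scene'))"
```

```text
time_s: 21.8
eef_pos: [400.5, 327.1, 84.9]
ee_rot: [0.0, 0.0, 1.0, 0.0]
force: [-0.9, -0.1, -2.7]
grip_width: 0.182
grip_force: 58.8
time_s: 22.6
eef_pos: [400.4, 327.1, 84.8]
ee_rot: [0.0, 0.0, 1.0, -0.0]
force: [1.2, -0.5, 0.3]
grip_width: 0.643
grip_force: 0.0
time_s: 23.4
eef_pos: [432.5, 289.8, 202.6]
ee_rot: [0.0, -0.001, 1.0, 0.0]
force: [1.2, 0.7, -0.3]
grip_width: 0.759
grip_force: 0.0
```

View pics/s3.png

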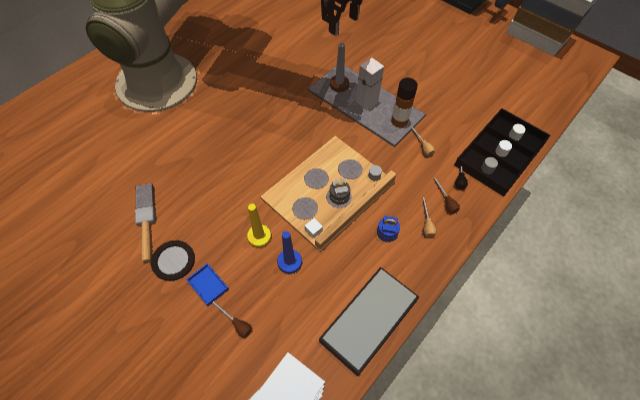

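The picture shows the mandrel (340,75), case (370,85) and jar (403,103) all upright on the pad and the vise (340,192) in its place. Next comes the vise.

```bash
python3 -m crank '[[[-0.8,-0.96,0,0,0,0,75],[-0.8,-0.96,0,0,0,0,75],[-0.8,-0.96,0,0,0,0,75],[-0.8,-0.96,0,0,0,0,75],[-0.8,-0.96,0,0,0,0,75],[-0.8,-0.96,0,0,0,0,75],[-0.8,-0.96,0,0,0,0,75],[-0.8,-0.96,0,0,0,0,75]]]'; python3 -m crank '[[[-0.8,-0.96,0,0,0,0,75],[-0.6,-0.7,0,0,0,0,75],[-0.37,-0.46,0,0,0,0,75],[0,0,0,0,0,0,75],[0,0,0.5,0,0,0,75],[0,0,0.9,0,0,0,75],[0,0,0.9,0,0,0,75],[0,0,0.7,0,0,0,75]]]'
```

```text
time_s: 24.25
eef_pos: [593.2, 96.4, 201.9]
ee_rot: [-0.0, 0.0, 1.0, 0.0]
force: [0.1, -0.0, 0.1]
grip_width: 0.877
grip_force: 0.0
time_s: 25.05
eef_pos: [635.6, 45.7, 125.1]
ee_rot: [-0.001, -0.0, 1.0, 0.0]
force: [0.0, -0.3, 0.4]
grip_width: 0.88
grip_force: 0.0
```

```bash
python3 -m crank '[[[-0.03,-0.03,0.7,0,0,0,75],[0,0,0.9,0,0,0,75],[0,0,0.9,0,0,0,75],[0,0,0.8,0,0,0,75],[0,0,0.6,0,0,0,75],[0,0,0.4,0,0,0,75],[0,0,0.1,0,0,0,75],[0,0,0,0,0,0,75]]]'; python3 -m crank '[[[0,0,0,0,0,0,65],[0,0,0,0,0,0,58],[0,0,0,0,0,0,54],[0,0,0,0,0,0,50],[0,0,0,0,0,0,47],[0,0,0,0,0,0,42],[0,0,0,0,0,0,40],[0,0,0,0,0,0,40]]]' 70; python3 -m crank '[[[0,0,0,0,0,0,40],[0,0,-0.3,0,0,0,40],[0,0,-0.5,0,0,0,40],[0,0,-0.3,0,0,0,40],[0,0,0,0,0,0,40],[0,0,0,0,0,0,40],[0,0,0,0,0,0,40],[0,0,0,0,0,0,40]]]'; python3 -c "
from h import *
cv2.imwrite('pics/s4.png',cv2.resize(capture('scene')[100:260,240:440],None,fx=4,fy=3.75))"
```

```text
time_s: 25.85
eef_pos: [637.8, 43.9, 17.5]
ee_rot: [0.0, 0.0, 1.0, 0.0]
force: [-0.4, 0.5, 0.7]
grip_width: 0.877
grip_force: 0.0
time_s: 26.65
eef_pos: [638.0, 44.0, 18.2]
ee_rot: [0.0, 0.0, 1.0, 0.0]
force: [-2.7, 3.1, 6.0]
grip_width: 0.475
grip_force: 30.6
time_s: 27.45
eef_pos: [637.4, 43.7, 44.4]
ee_rot: [-0.0, 0.0, 1.0, 0.0]
force: [0.7, 0.2, -3.7]
grip_width: 0.475
grip_force: 29.7
```

View pics/s4.png

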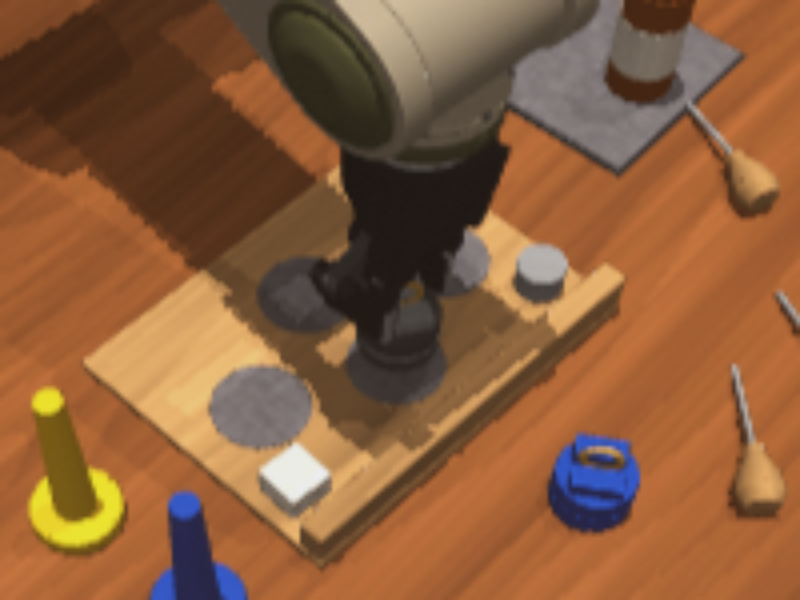

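```bash
python3 -c "
from h import *
cv2.imwrite('pics/s5.png',cv2.resize(capture('scene')[150:210,300:380],None,fx=9,fy=9,interpolation=cv2.INTER_CUBIC)*1.0*1.8)
print(sense()['grip_width'],sense()['grip_force'])"
```

```text
0.4729710625745128 29.705218076705933[ WARN:0@2.003] global loadsave.cpp:1063 imwrite_ Unsupported depth image for selected encoder is fallbacked to CV_8U.
```

View pics/s5.png

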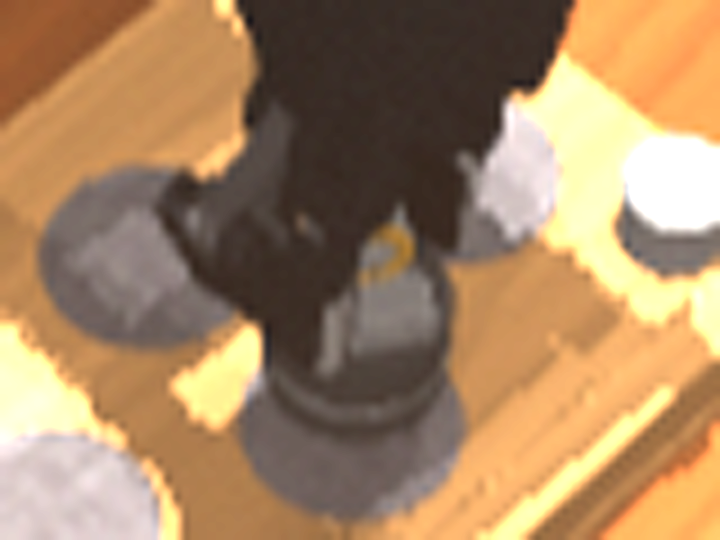

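The vise hangs upright between the fingers, which reach well down the cylinder's side (left finger tip about (310,370)). I'll firm the grip and raise it.

```bash
python3 -m crank '[[[0,0,0,0,0,0,37],[0,0,0,0,0,0,34],[0,0,0,0,0,0,34],[0,0,0,0,0,0,34],[0,0,-0.4,0,0,0,34],[0,0,-0.8,0,0,0,34],[0,0,-0.8,0,0,0,34],[0,0,-0.4,0,0,0,34]]]'; python3 -m crank '[[[0,0,-0.4,0,0,0,34],[0,0,-0.8,0,0,0,34],[0,0,-0.9,0,0,0,34],[0,0,-0.9,0,0,0,34],[0,0,-0.6,0,0,0,34],[0,0,-0.3,0,0,0,34],[0,0,0,0,0,0,34],[0,0,0,0,0,0,34]]]';python3 -c "
from h import *
c=[cv2.resize(capture(n)[a:a+80,b:b+80],None,fx=4.9,fy=4.9,interpolation=cv2.INTER_CUBIC) for n,a,b in(('scene',100,290),('top',150,260))]
cv2.imwrite('pics/s6.png',cv2.convertScaleAbs(cv2.hconcat(c),alpha=1.6))"
```

```text
time_s: 28.35
eef_pos: [638.6, 43.6, 107.5]
ee_rot: [0.002, 0.0, 1.0, -0.0]
force: [-0.8, 0.3, -4.0]
grip_width: 0.441
grip_force: 70.9
time_s: 29.15
eef_pos: [637.3, 43.7, 201.2]
ee_rot: [-0.001, 0.0, 1.0, 0.0]
force: [0.7, -0.3, -4.2]
grip_width: 0.436
grip_force: 70.9
```

View pics/s6.png

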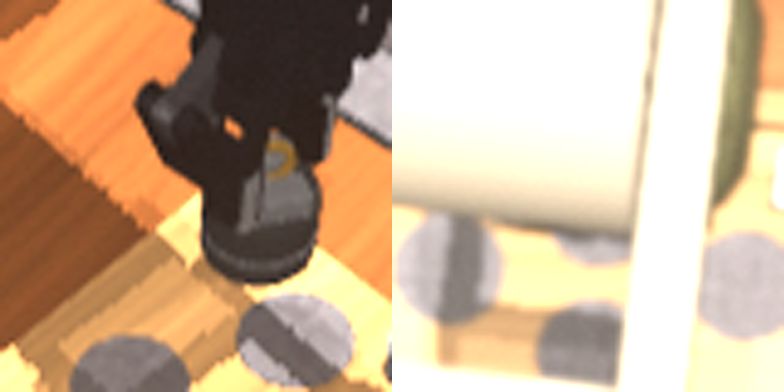

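```bash
python3 - <<'E'
from h import *
m=camera_model("scene");T=np.linalg.inv(m["world_from_camera"])
def proj(p):
    q=T[:3,:3]@p+T[:3,3]; return m["cx"]+m["fx"]*q[0]/-q[2], m["cy"]-m["fy"]*q[1]/-q[2]
a=np.linspace(0,6.28,73)
for z in (180,185,190,195,200,205,210):
    P=np.array([proj(np.array([637.3+24*np.cos(t),43.7+24*np.sin(t),z])) for t in a])
    lo=P[P[:,1].argmax()]
    f=lambda u,v:((u-290)*4.9,(v-100)*4.9)
    print(z,[round(x) for x in (*f(*lo),f(P[:,0].min(),0)[0],f(P[:,0].max(),0)[0])])
E
```

```text
180 [257, 308, 199, 315]
185 [258, 301, 200, 316]
190 [259, 293, 200, 317]
195 [259, 286, 200, 317]
200 [260, 279, 201, 318]
205 [261, 271, 201, 319]
210 [261, 264, 201, 320]
```

The vise is held level with its underside at about z 197, apparently by its jaws and centred within about 1 mm, and the grip is firm. I'll carry it to the stand.

```bash
python3 -m crank '[[[0.15,-0.3,0,0,0,0,34],[0.3,-0.6,0,0,0,0,34],[0.4,-0.9,0,0,0,0,34],[0.42,-0.9,0,0,0,0,34],[0.45,-0.9,0,0,0,0,34],[0.45,-0.9,0,0,0,0,34],[0.45,-0.9,0,0,0,0,34],[0.45,-0.9,0,0,0,0,34]]]';python3 -m crank '[[[0.45,-0.9,0,0,0,0,34],[0.45,-0.9,0,0,0,0,34],[0.45,-0.9,0,0,0,0,34],[0.45,-0.9,0,0,0,0,34],[0.45,-0.9,0,0,0,0,34],[0.45,-0.9,0,0,0,0,34],[0.45,-0.9,0,0,0,0,34],[0.4,-0.9,0,0,0,0,34]]]';python3 -m crank '[[[0.3,-0.6,0,0,0,0,34],[0.1,-0.3,0,0,0,0,34],[0,-0.12,0,0,0,0,34],[0,0,0,0,0,0,34],[0,0,0.4,0,0,0,34],[0,0,0.8,0,0,0,34],[0,0,0.9,0,0,0,34],[0,0,0.7,0,0,0,34]]]';python3 -c "
from h import *
for i in range(3): print(sense()['eef_pos']); capture('top')
"
```

```text
time_s: 30.05
eef_pos: [559.8, -115.0, 202.1]
ee_rot: [-0.0, 0.0, 1.0, 0.0]
force: [0.0, 0.1, -4.4]
grip_width: 0.44
grip_force: 70.9
time_s: 30.85
eef_pos: [470.8, -294.8, 202.1]
ee_rot: [-0.0, 0.001, 1.0, 0.0]
force: [-0.4, -0.0, -4.0]
grip_width: 0.435
grip_force: 70.9
time_s: 31.65
eef_pos: [461.9, -317.9, 130.4]
ee_rot: [-0.001, -0.0, 1.0, 0.001]
force: [-0.5, -0.9, -4.7]
grip_width: 0.435
grip_force: 70.9
[ 461.89324739 -317.94474659  130.3557139 ]
[ 460.9698899  -317.07515934  127.687511  ]
[ 461.19279842 -317.3964206   129.49590581]
```

```bash
python3 -m crank '[[[-0.17,-0.08,0.4,0,0,0,34],[0,0,0.7,0,0,0,34],[0,0,0.8,0,0,0,34],[0,0,0.8,0,0,0,34],[0,0,0.6,0,0,0,34],[0,0,0.2,0,0,0,34],[0,0,0,0,0,0,34],[0,0,0,0,0,0,34]]]';python3 -c "
from h import *
c=cv2.resize(capture('scene')[215:290,125:225],None,fx=7,fy=7,interpolation=cv2.INTER_CUBIC)
print(sense()['eef_pos'])
cv2.imwrite('pics/s7.png',cv2.convertScaleAbs(c,alpha=1.6))"
```

```text
time_s: 32.6
eef_pos: [466.8, -321.6, 45.8]
ee_rot: [0.001, 0.0, 1.0, -0.001]
force: [-0.4, -0.2, -3.1]
grip_width: 0.438
grip_force: 71.2
[ 466.79377412 -321.6787883    45.90736103]
```

View pics/s7.png

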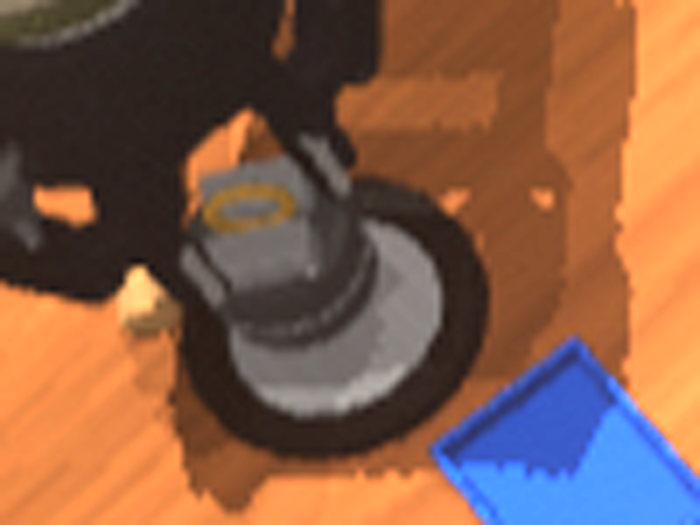

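The vise hangs level over the stand (vise bottom about (300,335), stand floor about (335,310)). I'll lower it gently.

```bash
python3 -m crank '[[[0.04,0.06,0.2,0,0,0,34],[0,0,0.3,0,0,0,34],[0,0,0.3,0,0,0,34],[0,0,0.2,0,0,0,34],[0,0,0.1,0,0,0,34],[0,0,0.05,0,0,0,34],[0,0,0,0,0,0,34],[0,0,0,0,0,0,34]]]'
```

```text
time_s: 33.45
eef_pos: [465.3, -319.8, 16.3]
ee_rot: [0.0, 0.0, 1.0, -0.0]
force: [-0.6, -0.5, -3.7]
grip_width: 0.438
grip_force: 71.2
```

```bash
python3 -m crank '[[[0,0,0.04,0,0,0,34],[0,0,0.04,0,0,0,34],[0,0,0.04,0,0,0,34],[0,0,0.03,0,0,0,34],[0,0,0,0,0,0,34],[0,0,0,0,0,0,34],[0,0,0,0,0,0,34],[0,0,0,0,0,0,34]]]'
```

```text
time_s: 34.25
eef_pos: [465.2, -319.8, 12.8]
ee_rot: [0.0, 0.0, 1.0, -0.0]
force: [-3.9, 2.0, 4.6]
grip_width: 0.437
grip_force: 72.5
```

```bash
python3 -m crank '[[[0,0,0,0,0,0,40],[0,0,0,0,0,0,44],[0,0,0,0,0,0,52],[0,0,0,0,0,0,62],[0,0,0,0,0,0,72],[0,0,0,0,0,0,75],[0,0,0,0,0,0,75],[0,0,-0.2,0,0,0,75]]]';python3 -m crank '[[[0,0,-0.4,0,0,0,75],[0,0,-0.8,0,0,0,75],[0,0,-1,0,0,0,75],[0,0,-1,0,0,0,75],[0,0,-1,0,0,0,75],[0,0,-1,0,0,0,75],[0,0,-1,0,0,0,75],[0,0,-1,0,0,0,75]]]';python3 -m crank '[[[0,0.7,-0.4,0,0,0,65],[0,1,0,0,0,0,65],[0,1,0,0,0,0,65],[0,1,0,0,0,0,65],[0,1,0,0,0,0,65],[0,1,0,0,0,0,65],[0,1,0,0,0,0,65],[0,1,0,0,0,0,65]]]';python3 -c "
from h import *
c=[cv2.resize(capture(n)[a:a+64,b:b+64],None,fx=6,fy=6,interpolation=cv2.INTER_CUBIC) for n,a,b in(('scene',225,140),('top',228,412))]
cv2.imwrite('pics/s8.png',cv2.hconcat(c))"
```

```text
time_s: 35.05
eef_pos: [464.9, -319.4, 17.0]
ee_rot: [-0.0, 0.0, 1.0, 0.0]
force: [0.3, 0.1, 0.8]
grip_width: 0.879
grip_force: 0.0
time_s: 35.85
eef_pos: [465.1, -319.6, 199.4]
ee_rot: [0.0, 0.0, 1.0, -0.0]
force: [-0.1, -0.4, -0.4]
grip_width: 0.878
grip_force: 0.0
time_s: 36.65
eef_pos: [464.7, -125.0, 207.2]
ee_rot: [-0.0, 0.0, 1.0, 0.0]
force: [-0.3, -0.3, -0.0]
grip_width: 0.761
grip_force: 0.0
```

View pics/s8.png

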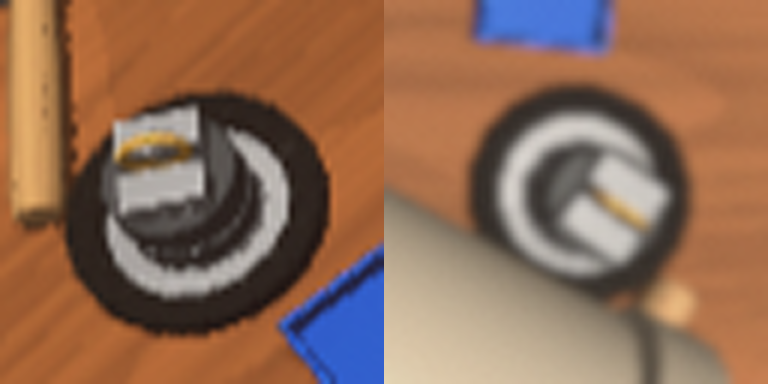

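```bash
python3 -c "
from h import *
print(ray('top',449.9,262.0,50),ray('scene',166.2,251.6,50))"
```

```text
[ 463.98098142 -319.7861956 ] [ 465.2753396  -319.86792533]
```

The vise stands upright inside the rim, centred to about 1 mm. Now the mandrel goes back.

```bash
python3 -m crank '[[[0.1,1,0,0,0,0,50],[0.1,1,0,0,0,0,50],[0.1,1,0,0,0,0,50],[0.1,1,0,0,0,0,50],[0.1,1,0,0,0,0,50],[0.1,1,0,0,0,0,50],[0.1,1,0,0,0,0,50],[0.1,1,0,0,0,0,50]]]';python3 -m crank '[[[0.2,1,0,0,0,0,50],[0.2,1,0,0,0,0,50],[0.2,1,0,0,0,0,50],[0.2,1,0,0,0,0,50],[0.2,1,0,0,0,0,50],[0.2,1,0,0,0,0,50],[0.2,1,0,0,0,0,50],[0.2,1,0,0,0,0,50]]]';python3 -m crank '[[[0.15,1,0,0,0,0,50],[0.02,0.7,0,0,0,0,50],[0,0.28,0,0,0,0,50],[0,0.1,0,0,0,0,50],[0,0,0,0,0,0,50],[0,0,0,0,0,0,50],[0,0,0,0,0,0,50],[0,0,0,0,0,0,50]]]'
```

```text
time_s: 37.55
eef_pos: [444.9, 73.8, 207.2]
ee_rot: [-0.0, 0.0, 1.0, -0.0]
force: [0.4, -0.0, 0.6]
grip_width: 0.589
grip_force: 0.0
time_s: 38.35
eef_pos: [405.0, 273.6, 207.2]
ee_rot: [-0.0, 0.0, 1.0, -0.0]
force: [0.8, 0.5, -0.3]
grip_width: 0.588
grip_force: 0.0
time_s: 39.15
eef_pos: [401.5, 324.5, 207.4]
ee_rot: [0.0, 0.001, 1.0, 0.0]
force: [0.4, -0.7, -0.2]
grip_width: 0.585
grip_force: 0.0
```

```bash
python3 -m crank '[[[0.04,0.1,0.3,0,0,0,50],[0,0,0.7,0,0,0,50],[0,0,0.9,0,0,0,50],[0,0,0.9,0,0,0,50],[0,0,0.9,0,0,0,50],[0,0,0.7,0,0,0,50],[0,0,0.4,0,0,0,50],[0,0,0.1,0,0,0,50]]]';python3 -m crank '[[[0,0,0,0,0,0,42],[0,0,0,0,0,0,34],[0,0,0,0,0,0,26],[0,0,0,0,0,0,22],[0,0,0,0,0,0,18],[0,0,0,0,0,0,14],[0,0,0,0,0,0,10],[0,0,0,0,0,0,6]]]' 60;python3 -m crank '[[[0,0,0,0,0,0,6],[0,0,0,0,0,0,6],[0,0,0,0,0,0,6],[0,0,-0.4,0,0,0,6],[0,0,-0.8,0,0,0,6],[0,0,-0.9,0,0,0,6],[0,0,-0.9,0,0,0,6],[0,0,-0.5,0,0,0,6]]]'
```

```text
time_s: 39.95
eef_pos: [399.9, 327.1, 83.8]
ee_rot: [-0.001, 0.0, 1.0, -0.0]
force: [0.9, 0.5, -0.0]
grip_width: 0.59
grip_force: 0.0
time_s: 40.75
eef_pos: [400.6, 327.4, 85.4]
ee_rot: [0.0, 0.0, 1.0, 0.0]
force: [-0.8, -1.4, 5.5]
grip_width: 0.187
grip_force: 59.1
time_s: 41.55
eef_pos: [400.7, 327.5, 174.1]
ee_rot: [0.001, 0.0, 1.0, 0.0]
force: [-0.2, 0.0, -3.9]
grip_width: 0.179
grip_force: 59.1
```

```bash
python3 -m crank '[[[-0.15,-0.4,0,0,0,0,6],[-0.4,-0.8,0,0,0,0,6],[-0.5,-0.9,0,0,0,0,6],[-0.5,-0.9,0,0,0,0,6],[-0.5,-0.9,0,0,0,0,6],[-0.5,-0.9,0,0,0,0,6],[-0.5,-0.9,0,0,0,0,6],[-0.5,-0.9,0,0,0,0,6]]]';python3 -m crank '[[[-0.5,-0.9,0,0,0,0,6],[-0.5,-0.9,0,0,0,0,6],[-0.5,-0.9,0,0,0,0,6],[-0.5,-0.9,0,0,0,0,6],[-0.5,-0.9,0,0,0,0,6],[-0.5,-0.9,0,0,0,0,6],[-0.5,-0.9,0,0,0,0,6],[-0.5,-0.9,0,0,0,0,6]]]';python3 -m crank '[[[-0.3,-0.4,0,0,0,0,6],[-0.09,-0.17,0,0,0,0,6],[0,0,0,0,0,0,6],[0,0,0.4,0,0,0,6],[0,0,0.7,0,0,0,6],[0,0,0.8,0,0,0,6],[0,0,0.5,0,0,0,6],[0,0,0.4,0,0,0,6]]]'
```

```text
time_s: 42.35
eef_pos: [488.8, 160.5, 171.0]
ee_rot: [-0.001, 0.0, 1.0, -0.0]
force: [0.6, -0.7, -3.0]
grip_width: 0.177
grip_force: 59.0
time_s: 43.15
eef_pos: [588.5, -19.4, 170.7]
ee_rot: [-0.001, 0.001, 1.0, 0.0]
force: [0.2, -0.2, -2.8]
grip_width: 0.184
grip_force: 59.1
time_s: 43.95
eef_pos: [598.2, -31.3, 101.2]
ee_rot: [-0.001, -0.0, 1.0, 0.0]
force: [-0.7, -0.4, -3.1]
grip_width: 0.178
grip_force: 59.1
```

```bash
python3 -m crank '[[[0,0,0.2,0,0,0,6],[0,0,0.1,0,0,0,6],[0,0,0,0,0,0,6],[0,0,0,0,0,0,6],[0,0,0,0,0,0,6],[0,0,0,0,0,0,6],[0,0,0,0,0,0,6],[0,0,0,0,0,0,6]]]'
```

```text
time_s: 44.75
eef_pos: [598.7, -32.1, 94.9]
ee_rot: [0.0, 0.0, 1.0, -0.0]
force: [-0.4, -0.3, -2.8]
grip_width: 0.183
grip_force: 59.1
```

```bash
python3 -m crank '[[[0,0,0.1,0,0,0,6],[0,0,0.1,0,0,0,6],[0,0,0.04,0,0,0,6],[0,0,0,0,0,0,6],[0,0,0,0,0,0,6],[0,0,0,0,0,0,6],[0,0,0,0,0,0,6],[0,0,0,0,0,0,6]]]'
```

```text
time_s: 45.55
eef_pos: [598.9, -32.1, 89.4]
ee_rot: [0.0, 0.0, 1.0, -0.0]
force: [-1.8, 1.4, 6.3]
grip_width: 0.176
grip_force: 60.1
```

```bash
python3 -m crank '[[[0,0,0,0,0,0,16],[0,0,0,0,0,0,19],[0,0,0,0,0,0,24],[0,0,0,0,0,0,32],[0,0,0,0,0,0,45],[0,0,0,0,0,0,55],[0,0,0,0,0,0,55],[0,0,-0.3,0,0,0,55]]]'; python3 -m crank '[[[0,0,-0.8,0,0,0,55],[0,0,-1,0,0,0,55],[0,0,-1,0,0,0,55],[0,0,-1,0,0,0,55],[0,0,-0.5,0,0,0,65],[0.1,0.5,0,0,0,0,65],[0.3,0.9,0,0,0,0,65],[0.3,1,0,0,0,0,65]]]';python3 -m crank '[[[0.3,1,0,0,0,0,65],[0.3,1,0,0,0,0,65],[0.3,1,0,0,0,0,65],[0.3,1,0,0,0,0,65],[0.3,1,0,0,0,0,65],[0.3,1,0,0,0,0,65],[0.3,1,0,0,0,0,65],[0.3,1,0,0,0,0,65]]]';python3 -m crank '[[[0.3,1,0,0,0,0,65],[0.3,1,0,0,0,0,65],[0.3,0.9,0,0,0,0,65],[0,0.6,0,0,0,0,65],[0,0.3,0,0,0,0.56,65],[0,0.1,0,0,0,0,65],[0,0,0,0,0,0,65],[0,0,0,0,0,0,65]]]'
```

```text
time_s: 46.35
eef_pos: [598.1, -31.9, 95.7]
ee_rot: [-0.001, 0.0, 1.0, 0.0]
force: [-0.7, 0.5, 0.5]
grip_width: 0.643
grip_force: 0.0
time_s: 47.15
eef_pos: [580.2, 29.2, 202.2]
ee_rot: [-0.001, 0.001, 1.0, 0.0]
force: [0.1, 0.4, 0.1]
grip_width: 0.76
grip_force: 0.0
time_s: 47.95
eef_pos: [519.8, 229.6, 202.4]
ee_rot: [-0.001, 0.0, 1.0, -0.0]
force: [0.3, 0.1, 0.1]
grip_width: 0.761
grip_force: 0.0
time_s: 48.75
eef_pos: [499.2, 325.1, 203.5]
ee_rot: [-0.0, 0.039, 0.999, -0.0]
force: [0.7, -0.1, 0.1]
grip_width: 0.758
grip_force: 0.0
```

```bash
python3 -m crank '[[[0,0.05,0.5,0,0,0,65],[0,0,0.8,0,0,0,65],[0,0,0.9,0,0,0,65],[0,0,0.9,0,0,0,65],[0,0,0.8,0,0,0,65],[0,0,0.5,0,0,0,65],[0,0,0.2,0,0,0,65],[0,0,0.06,0,0,0,65]]]'; python3 -m crank '[[[0,0,0,0,0,0,55],[0,0,0,0,0,0,50],[0,0,0,0,0,0,46],[0,0,0,0,0,0,42],[0,0,0,0,0,0,38],[0,0,0,0,0,0,36],[0,0,0,0,0,0,36],[0,0,0,0,0,0,36]]]' 40;python3 -m crank '[[[0,0,-0.4,0,0,0,36],[0,0,-0.8,0,0,0,36],[0,0,-0.9,0,0,0,36],[0,0,-0.8,0,0,0,36],[0,0,-0.4,0,0,0,36],[0,0,0,0,0,0,36],[0,0,0,0,0,0,36],[0,0,0,0,0,0,36]]]'
```

```text
time_s: 49.55
eef_pos: [499.2, 326.7, 87.1]
ee_rot: [-0.0, 0.039, 0.999, -0.0]
force: [-0.2, 0.4, 0.0]
grip_width: 0.761
grip_force: 0.0
time_s: 50.35
eef_pos: [499.6, 327.1, 88.3]
ee_rot: [0.001, 0.039, 0.999, 0.0]
force: [-1.4, 0.4, 5.0]
grip_width: 0.506
grip_force: 41.0
time_s: 51.15
eef_pos: [498.7, 326.5, 168.5]
ee_rot: [-0.001, 0.039, 0.999, -0.001]
force: [-0.2, 0.7, -2.5]
grip_width: 0.502
grip_force: 41.2
```

```bash
python3 -m crank '[[[-0.1,-0.3,0,0,0,0,36],[-0.3,-0.7,0,0,0,0,36],[-0.3,-1,0,0,0,0,36],[-0.3,-1,0,0,0,0,36],[-0.3,-1,0,0,0,0,36],[-0.3,-1,0,0,0,0,36],[-0.3,-1,0,0,0,0,36],[-0.3,-1,0,0,0,0,36]]]'; python3 -m crank '[[[-0.3,-1,0,0,0,0,36],[-0.3,-1,0,0,0,0,36],[-0.3,-1,0,0,0,0,36],[-0.3,-0.6,0,0,0,0,36],[-0.05,-0.3,0,0,0,0,36],[0,0,0,0,0,0,36],[0,0,0.4,0,0,0,36],[0,0,0.7,0,0,0,36]]]'; python3 -m crank '[[[0,0,0.7,0,0,0,36],[0,0,0.6,0,0,0,36],[0,0,0.3,0,0,0,36],[0,0,0.2,0,0,0,36],[0,0,0,0,0,0,36],[0,0,0,0,0,0,36],[0,0,0,0,0,0,36],[0,0,0,0,0,0,36]]]'
```

```text
time_s: 51.95
eef_pos: [540.2, 146.4, 169.4]
ee_rot: [-0.0, 0.04, 0.999, -0.0]
force: [0.3, 0.2, -2.1]
grip_width: 0.503
grip_force: 41.2
time_s: 52.75
eef_pos: [564.0, 49.4, 142.4]
ee_rot: [0.001, 0.039, 0.999, 0.0]
force: [0.4, 0.4, -3.8]
grip_width: 0.504
grip_force: 41.2
time_s: 53.55
eef_pos: [563.9, 48.3, 97.8]
ee_rot: [0.0, 0.039, 0.999, -0.0]
force: [0.2, 0.6, -2.0]
grip_width: 0.505
grip_force: 41.2
```

```bash
python3 -m crank '[[[0,0,0.1,0,0,0,36],[0,0,0.08,0,0,0,36],[0,0,0.04,0,0,0,36],[0,0,0,0,0,0,36],[0,0,0,0,0,0,36],[0,0,0,0,0,0,36],[0,0,0,0,0,0,36],[0,0,0,0,0,0,36]]]'
```

```text
time_s: 54.35
eef_pos: [564.0, 48.4, 92.3]
ee_rot: [0.0, 0.039, 0.999, 0.0]
force: [-2.3, 1.0, 4.8]
grip_width: 0.508
grip_force: 42.0
```

```bash
python3 -m crank '[[[0,0,0,0,0,0,46],[0,0,0,0,0,0,50],[0,0,0,0,0,0,56],[0,0,0,0,0,0,65],[0,0,0,0,0,0,65],[0,0,-0.3,0,0,0,65],[0,0,-0.8,0,0,0,65],[0,0,-1,0,0,0,65]]]'; python3 -m crank '[[[0,0,-1,0,0,0,65],[0,0,-1,0,0,0,65],[0,0,-0.4,0,0,-0.56,65],[-0.1,0.5,0,0,0,0,65],[-0.2,1,0,0,0,0,65],[-0.2,1,0,0,0,0,65],[-0.2,1,0,0,0,0,65],[-0.2,1,0,0,0,0,65]]]';python3 -m crank '[[[-0.2,1,0,0,0,0,65],[-0.2,1,0,0,0,0,65],[-0.2,1,0,0,0,0,65],[-0.2,1,0,0,0,0,65],[0,1,0,0,0,0,65],[0,1,0,0,0,0,65],[0,0.5,0,0,0,0,65],[0,0.15,0,0,0,0,65]]]'
```

```text
time_s: 55.15
eef_pos: [563.3, 48.3, 144.9]
ee_rot: [-0.001, 0.039, 0.999, 0.0]
force: [0.3, 0.3, -0.1]
grip_width: 0.762
grip_force: 0.0
time_s: 55.95
eef_pos: [586.0, 162.7, 203.5]
ee_rot: [-0.001, 0.001, 1.0, 0.0]
force: [0.9, -0.9, -1.0]
grip_width: 0.762
grip_force: 0.0
time_s: 56.75
eef_pos: [605.8, 328.5, 203.5]
ee_rot: [-0.001, 0.0, 1.0, -0.0]
force: [-0.4, -0.1, -0.3]
grip_width: 0.757
grip_force: 0.0
```

```bash
python3 -m crank '[[[-0.04,-0.05,0.4,0,0,0,65],[0,0,0.8,0,0,0,65],[0,0,0.9,0,0,0,65],[0,0,0.9,0,0,0,65],[0,0,0.7,0,0,0,65],[0,0,0.5,0,0,0,65],[0,0,0.2,0,0,0,65],[0,0,0,0,0,0,65]]]'; python3 -m crank '[[[0,0,0,0,0,0,55],[0,0,0,0,0,0,50],[0,0,0,0,0,0,46],[0,0,0,0,0,0,42],[0,0,0,0,0,0,38],[0,0,0,0,0,0,36],[0,0,0,0,0,0,36],[0,0,0,0,0,0,36]]]' 40;python3 -m crank '[[[0,0,-0.4,0,0,0,36],[0,0,-0.8,0,0,0,36],[0,0,-0.9,0,0,0,36],[0,0,-0.8,0,0,0,36],[0,0,-0.4,0,0,0,36],[0,0,0,0,0,0,36],[0,0,0,0,0,0,36],[0,0,0,0,0,0,36]]]'
```

```text
time_s: 57.55
eef_pos: [607.4, 325.3, 93.9]
ee_rot: [-0.0, 0.001, 1.0, -0.0]
force: [-0.7, -0.9, 0.4]
grip_width: 0.758
grip_force: 0.0
time_s: 58.35
eef_pos: [607.8, 326.2, 95.3]
ee_rot: [0.001, 0.0, 1.0, 0.0]
force: [-1.3, 0.4, 5.9]
grip_width: 0.498
grip_force: 39.9
time_s: 59.15
eef_pos: [606.9, 325.6, 175.3]
ee_rot: [-0.001, 0.0, 1.0, -0.0]
force: [0.8, 0.2, -1.7]
grip_width: 0.494
grip_force: 41.0
```

```bash
python3 -m crank '[[[0,-0.4,0,0,0,0,36],[0,-0.8,0,0,0,0,36],[0,-1,0,0,0,0,36],[0,-1,0,0,0,0,36],[0,-1,0,0,0,0,36],[0,-1,0,0,0,0,36],[0,-1,0,0,0,0,36],[0,-1,0,0,0,0,36]]]'; python3 -m crank '[[[0,-0.7,0,0,0,0,36],[0,-0.3,0,0,0,0,36],[0,0,0,0,0,0,36],[0,0,0.4,0,0,0,36],[0,0,0.8,0,0,0,36],[0,0,0.8,0,0,0,36],[0,0,0.5,0,0,0,36],[0,0,0.25,0,0,0,36]]]'; python3 -m crank '[[[0,0,0.05,0,0,0,36],[0,0,0.05,0,0,0,36],[0,0,0,0,0,0,36],[0,0,0,0,0,0,36],[0,0,0,0,0,0,36],[0,0,0,0,0,0,36],[0,0,0,0,0,0,36],[0,0,0,0,0,0,36]]]'
```

```text
time_s: 59.95
eef_pos: [606.8, 144.1, 176.4]
ee_rot: [-0.0, 0.0, 1.0, -0.0]
force: [0.6, 0.3, -2.3]
grip_width: 0.495
grip_force: 41.0
time_s: 60.75
eef_pos: [606.6, 121.6, 106.4]
ee_rot: [-0.001, -0.0, 1.0, 0.0]
force: [0.7, -0.3, -2.3]
grip_width: 0.494
grip_force: 41.0
time_s: 61.55
eef_pos: [607.3, 120.8, 105.7]
ee_rot: [0.0, 0.0, 1.0, 0.0]
force: [-0.3, 0.1, -2.7]
grip_width: 0.499
grip_force: 41.0
```

```bash
python3 -m crank '[[[0,0,0.1,0,0,0,36],[0,0,0.1,0,0,0,36],[0,0,0.05,0,0,0,36],[0,0,0.02,0,0,0,36],[0,0,0,0,0,0,36],[0,0,0,0,0,0,36],[0,0,0,0,0,0,36],[0,0,0,0,0,0,36]]]'
```

```text
time_s: 62.35
eef_pos: [607.5, 120.8, 99.3]
ee_rot: [0.001, 0.0, 1.0, 0.0]
force: [-0.6, 0.4, 5.7]
grip_width: 0.496
grip_force: 41.7
```

Contact is made. I'll release, back off and check.

```bash
python3 -m crank '[[[0,0,0,0,0,0,46],[0,0,0,0,0,0,50],[0,0,0,0,0,0,56],[0,0,0,0,0,0,65],[0,0,0,0,0,0,65],[0,0,-0.3,0,0,0,65],[0,0,-0.8,0,0,0,65],[0,0,-1,0,0,0,65]]]'; python3 -m crank '[[[0,0,-1,0,0,0,65],[0,0,-1,0,0,0,65],[0,0,-0.4,0,0,0,65],[0.6,0.6,0,0,0,0,65],[1,1,0,0,0,0,65],[1,1,0,0,0,0,65],[1,1,0,0,0,0,65],[1,1,0,0,0,0,65]]]';python3 -m crank '[[[1,1,0,0,0,0,65],[1,1,0,0,0,0,65],[1,1,0,0,0,0,65],[0.6,1,0,0,0,0,65],[0,1,0,0,0,0,65],[0,0.5,0,0,0,0,65],[0,0,0,0,0,0,65],[0,0,0,0,0,0,65]]]';python3 - <<'E'
from h import *
a=capture("top");b=capture("scene")
A=cv2.resize(a[158:253,243:363],None,fx=6,fy=6,interpolation=cv2.INTER_CUBIC)
B=cv2.resize(b[122:247,257:402],None,fx=4.8,fy=4.8,interpolation=cv2.INTER_CUBIC)
for im,pts in((A,[(127,268),(324,382),(541,281),(110,145),(610,172)]),(B,[(466,60),(290,113),(231,257),(569,225),(272,500)])):
    for p in pts: cv2.drawMarker(im,p,(0,0,255),0,14,1)
cv2.imwrite("pics/f.png",cv2.hconcat([cv2.resize(A,(400,317)),cv2.resize(B,(368,317))]))
E
```

```text
time_s: 63.15
eef_pos: [606.8, 120.8, 151.8]
ee_rot: [-0.001, 0.0, 1.0, -0.0]
force: [0.5, 0.4, -0.7]
grip_width: 0.762
grip_force: 0.0
time_s: 63.95
eef_pos: [491.0, 236.6, 210.9]
ee_rot: [-0.0, 0.0, 1.0, -0.0]
force: [0.1, -0.3, 1.3]
grip_width: 0.763
grip_force: 0.0
time_s: 64.75
eef_pos: [402.6, 372.7, 210.9]
ee_rot: [-0.0, 0.0, 1.0, -0.0]
force: [0.0, -0.5, 0.1]
grip_width: 0.764
grip_force: 0.0
```

View pics/f.png

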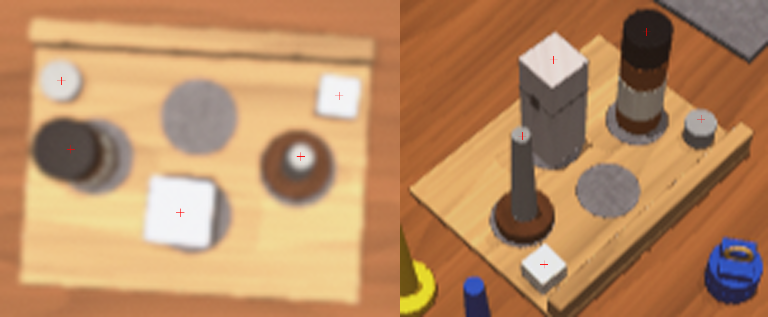

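All the things stand upright on their starting marks within 1 to 2 mm, at the red crosses in both views, and the tin and ring box are unmoved. I'm handing in.

```bash
python3 -c "
from rig import *
print(finish_job())"
```

```text
the job is handed in; nothing more can be done
None
```

I handed the job in at about 65 s: the vise stands upright in the stand, centred to about 1 mm, and the jar, case and mandrel are back upright within about 2 mm of where they stood; the tin and ring box have not moved, and no verdict came back.

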